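# Hook the cash box to its security snap hook

## Robot

A 7-joint arm with a two-finger parallel gripper is mounted at the origin on the work surface. World frame = base frame: x ahead of the robot, y to its left, z up, the work surface at z = 0. Lengths are in m, angles in rad, forces in N, time in s.
With the tool pointing down it reaches from about 0.425 to 0.95 m from the base axis. Payload 16.7 kg.
Tool frame: the origin (TCP) lies at the very end of the fingers, on their centre line; the grasp point (between the pads) lies 19 mm behind it; z points along the fingers, y is the line along which they close (so a half turn about z gives the same grasp; the last joint's range is limited). The gripper opens to 94 mm and grips with 3 to 60 N. Pads are 16 mm wide; open, the fingers measure 119 mm over their backs; the gripper's body (75 mm by 177 mm) begins 78 mm behind the grasp point.
Start: joints at [1.188, 0.426, 0.074, 1.606, -0.034, 1.111, -0.067], TCP at [0.156, -0.657, 0.205] pointing down, gripper open.
Joint ranges: [-2.85, 2.85], [-0.5, 2.14], [-1.23, 1.37], [0.21, 2.46], [-1.02, 4.16], [0.16, 2.05], [-2.73, 2.73]. Speed limits (rad/s): [1.89, 1.89, 2.39, 2.39, 3.01, 3.01, 3.01].

## Interface

Orientations are given as a 3x3 rotation matrix whose columns are the frame's x, y, z axes.
In Python, from cell import * gives the robot as it stands. The module is installed in compiled form; this text tells all that it offers.
- The arm moves only by the tool step_arm, never from a script. Its argument "steps" is a list of rows, each an object with "slide": the shift along the tool's x, y, z in m, a list of three; "angular": the turn, a rotation vector about the tool's x, y, z in degrees, a list of three; "fingers": the opening, from 0 (shut) to 1 (fully open). In form: [{"slide": [x, y, z], "angular": [wx, wy, wz], "fingers": fingers}, ...]. A call has exactly 5 rows; each row shifts and turns the commanded pose from where the row before left it, along the tool's axes as they then stand; what a row does not reach is not made up. A row lasts 1/8 s, in which the tool goes at most 62.5 mm and 10.7 degrees, less where a joint would pass 70% of its speed; a pose out of reach is approached as far as the arm can. A call with a gripper value outside its range is refused whole. The fingers move at their own pace and stop on an object; "force" is the grip in N (left out, the last holds). Time passes only in rows, so rows that do not move let the fingers close, or fill a call up. It gives the time, the measured TCP pose, the force, the opening and the grip force at its end, in the units of the state.
- state(): the state, without advancing time (a new reading comes with each control period).
- snapshot(name): name is "scene" or "side" or "wrist"; returns the picture (480x640x3 uint8, red, green, blue); there is no depth.
- camera_info(name): a dict with "camera_matrix" (3x3 intrinsics, pixels), "R" (3x3) and "t" (3): a world point X has camera coordinates R X + t. Camera axes: x right, y down, z forward; pixel columns grow to the right and rows downward; lengths in m; the calibration is good to about 2 mm. A picture is of the moment at which its call begins: read the wrist's pose just before it. camera_info takes no time and is no camera call; for the wrist camera it gives the pose at the moment of the call.
- job_done(): hands the job in; it is judged then, once.
The state is a dict: "time": time; "qpos": joint angles; "joint_vel": joint speeds; "effort": joint torques, N m; "tool_pos": TCP position; "tcp_rot": TCP orientation; "wrist_force": force on the tool from outside, world axes, zero at the start; "wrist_torque": the same for the moment, N m; "opening": opening from 0.0 (shut) to 1.0 (fully open); "finger_force": force on a finger pad.
Only numpy, scipy, OpenCV 4.12 (cv2) and the standard library are available. Lean on these libraries where they do the work, as an engineer would, in place of code of your own. Each camera call takes 0.05 s, during which the arm holds its last target. There are 200 camera calls.

## Task

The blue cash box has come off its security hook: keeping it flat on the counter, slide it so that the steel loop on its far side pushes the red sprung gate of the snap hook open and goes in until the gate snaps shut behind it. Then draw the box gently back until the loop pulls against the closed hook, to prove that it holds, and leave the box hooked. Never ram or wrench the hook, and leave the other things on the counter alone.

Things in the scene. Friction and masses are not known exactly. Their poses are not given: they have to be found in the camera images.
- cashbox: loose blue steel cash box, 100 mm (its x) by 150 mm (its y) by 65 mm high, 0.5 to 1 kg; too wide to grasp. Origin: centre of its underside; x points out of its far side, where the steel loop is; its -x side (with the lock) looks roughly to the robot. Sliding it takes about 2 to 9 N, best pushed low down; pushed high it can tip
- loop_bar (a point): middle of the upright outer bar (7 mm thick) of the loop, 34 mm above the counter, 100 mm from the box's origin along the box's x (50 mm out of its far side); axes as the box. The loop is a U in the box's upright x-z plane with two level legs, 7 mm thick, at 14 and 54 mm height; the hook's nose passes between them
- snaphook: steel snap hook fixed to the counter, lying level, bar 8 mm thick. Origin: on the counter below the middle of the gate; x points straight into the hook (roughly away from the robot), y along the closed gate from pivot to nose. Hook spans y -25 to 33 mm and starts at x = -12 mm. Behind it a post 30 mm wide, 52 mm tall, x 55 to 81 mm, on a 4 mm plate 56 mm wide, x 47 to 117 mm
- mouth (a point): middle of the closed gate, 34 mm above the hook's origin; axes as the hook. The loop bar enters along +x; the clear mouth runs from y = -11 (pivot) to +10 mm (nose), so its middle must come in between -7 and +6 mm. The gate snaps shut behind the bar when its middle is 20 to 30 mm in (sooner nearer the nose); at 33 mm the bar meets the back of the hook, drawn back it meets the gate at 6 mm
- gate (a joint): angle of the red sprung gate (27 mm long, 6 mm thick, 11 mm high, pivot at y = -15 mm of the mouth): 0 closed, grows to 1.3 rad as it is pushed inwards; it cannot swing outwards. A spring shuts it; pushing the box through it takes about 8 to 22 N in all, friction included, falling sharply as the gate lets go
- date_stamp: black hand stamp standing upright, 60 mm across, 130 mm tall; bystander, to be left alone. Origin: centre of its underside
- mug: white mug, 80 mm across, 95 mm tall; bystander, to be left alone. Origin: centre of its underside
- paperback: red book lying flat, 130 x 190 x 28 mm; bystander, to be left alone. Origin: centre of its underside
- ink_pad: black ink pad with a blue cushion, 75 x 110 x 19 mm; bystander, to be left alone. Origin: centre of its underside
- ink_bottle: amber ink jar with a black cap, 44 mm across, 65 mm tall; bystander, to be left alone. Origin: centre of its underside
Mind the look-alikes: they are no part of the job. Leave any brown look-alike of the snaphook alone.

How it is judged:
By the outcome, as a careful person would: the job done as asked, in the order asked, and still so for the second after the job is handed in, with the robot touching nothing.
It also fails if it takes over 72 s, if anything falls off the work surface, if the arm or the gripper's body presses on something with over 40 N, if the wrist force passes 120 N, or if a joint passes its speed limit or range.

## Working session

There is one attempt and no reset: what is moved stays moved. The work goes in short steps, Python scripts to look and compute and a tool call to move; the robot and the scene stay as the last step left them, time stands still between calls to the robot, and variables do not carry over. Pictures are saved under pics/ and viewed, at most 10 in all, crops included, and the job is handed in when it is done.

Besides the shell and the picture viewer there is one more tool, called after "Request:" as a command line: name --argument value ..., lists and objects as JSON in quotes. step_arm: Moves the arm, as the interface text tells. Its arguments: {"type":"object","properties":{"steps":{"type":"array"},"force":{"type":"number"}},"required":["steps"]}

```bash
mkdir -p pics; python3 - <<'E'
from cell import *
import cv2,numpy as np
for n in("scene","side"):
    cv2.imwrite(f"pics/{n}0.png",snapshot(n)[:,:,::-1]); c=camera_info(n); print(n,np.round(c["camera_matrix"],1).tolist(),np.round(c["R"],3).tolist(),np.round(c["t"],3).tolist())
s=state(); print(s["time"],s["tool_pos"],np.round(s["tcp_rot"],3).tolist(),s["wrist_force"])
E
```

```text
scene [[462.6, 0.0, 324.0], [0.0, 462.6, 240.6], [0.0, 0.0, 1.0]] [[0.677, 0.735, 0.024], [0.457, -0.395, -0.797], [-0.577, 0.551, -0.603]] [-0.388, -0.197, 1.349]
side [[510.1, 0.0, 327.5], [0.0, 510.1, 251.6], [0.0, 0.0, 1.0]] [[-0.89, -0.455, -0.02], [-0.309, 0.636, -0.707], [0.335, -0.623, -0.707]] [0.507, 0.205, 1.229]
0.1 [ 0.15627606 -0.65626223  0.20487742] [[0.973, 0.232, -0.0], [0.232, -0.973, 0.001], [-0.0, -0.001, -1.0]] [-0.10393441 -0.74244934  0.24046124]
```

View pics/scene0.png

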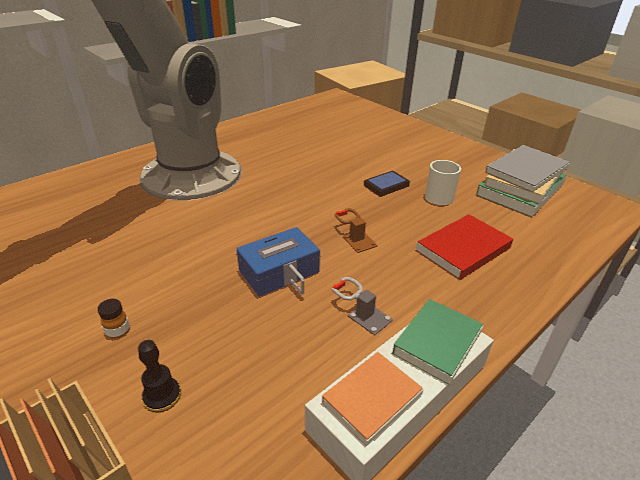

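View pics/side0.png

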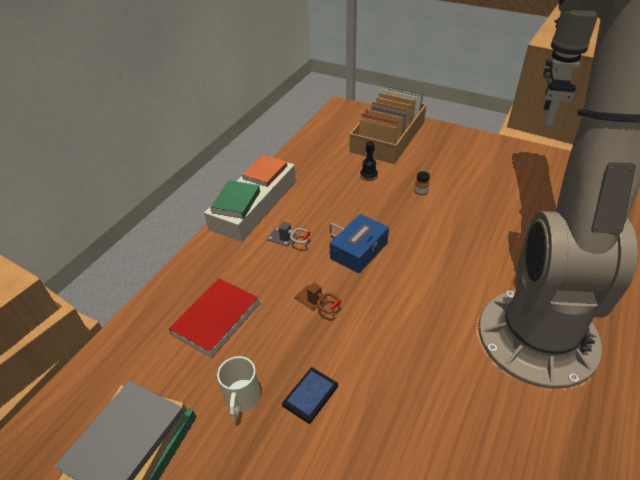

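The scene view shows the blue box at about (278,260) with its loop at (297,278). There are two hooks: the steel-grey one at (348,290), gate about (340,285), post (367,305), and a brown one at (347,217). The grey one fits "steel", and the brown one is the look-alike. In the side view the grey hook is at (297,236), the brown one at (325,302) and the box at (360,243). I'll confirm in an enlarged crop.

```bash
python3 - <<'E'
import cv2,numpy as np
a=cv2.imread("pics/scene0.png")[220:340,230:400]; b=cv2.imread("pics/side0.png")[205:285,260:400]
f=cv2.INTER_CUBIC
A=cv2.resize(a,(425,300),interpolation=f);A=cv2.resize(a,None,fx=4.7,fy=4.7,interpolation=f);
B=cv2.resize(b,None,fx=5.7,fy=5.7,interpolation=f)
cv2.imwrite("pics/cA.png",A);cv2.imwrite("pics/cB.png",B);print(A.shape,B.shape)
E
```

```text
(564, 799, 3) (456, 798, 3)
```

View pics/cA.png

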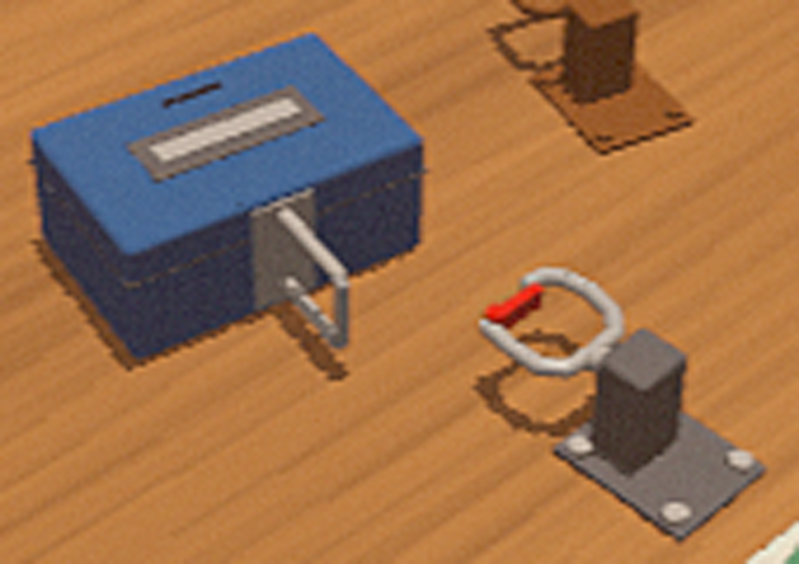

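View pics/cB.png

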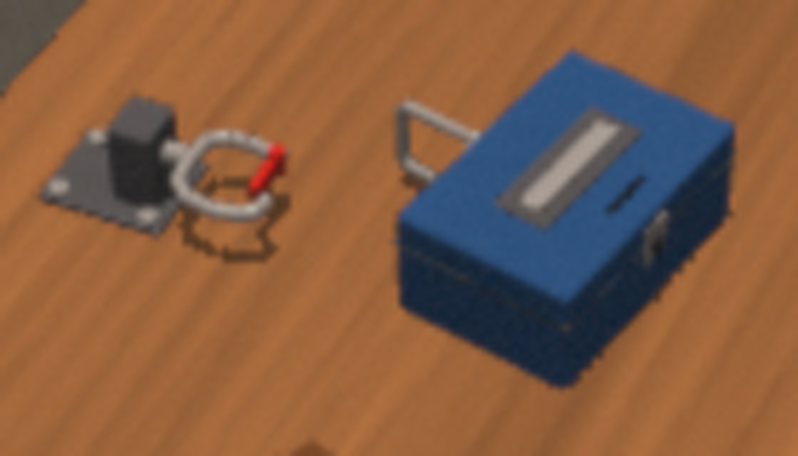

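The crops confirm it: the grey steel hook with the red gate is the one, and the brown one stays untouched. In crop A the loop bar runs (343,280)-(343,342) and the gate (490,312)-(540,290). In crop B the bar runs (403,105)-(404,163) and the gate (278,152)-(258,188).

```bash
cat > h.py <<'E'
from cell import *
import numpy as np,cv2
def ray(n,p,ci=None):
    c=ci or camera_info(n);R=np.array(c["R"]);d=R.T@np.linalg.solve(c["camera_matrix"],[p[0],p[1],1]);return -R.T@np.array(c["t"]),d
def onz(n,p,z,ci=None):
    o,d=ray(n,p,ci);return o+d*(z-o[2])/d[2]
def tri(ps):
    A=np.zeros((3,3));b=np.zeros(3)
    for n,p in ps:
        o,d=ray(n,p);d=d/np.linalg.norm(d);M=np.eye(3)-np.outer(d,d);A+=M;b+=M@o
    return np.linalg.solve(A,b)
A=lambda u,v:("scene",(230+(u+.5)/4.7-.5,220+(v+.5)/4.7-.5))
B=lambda u,v:("side",(260+(u+.5)/5.7-.5,205+(v+.5)/5.7-.5))
E
python3 - <<'E'
from h import *
np.set_printoptions(precision=4,suppress=True)
a=[A(35,132),A(315,35),A(422,145),A(130,252)];b=[B(572,50),B(733,125),B(565,300),B(400,215)]
for nm,l,z in(("box",a,.065),("box",b,.065),("post",[A(597,360),A(640,387),A(687,352),A(643,330)],.052),("post",[B(110,128),B(132,97),B(173,105),B(157,140)],.052),("plate",[A(557,452),A(680,537),A(763,468)],.004),("plate",[B(42,195),B(157,232)],.004),("gate",[A(490,312),A(540,290)],.037),("gate",[B(278,152),B(258,188)],.037)):
    P=np.array([onz(*p,z) for p in l]); print(nm,P[:,:2].tolist() and np.round(P[:,:2],4).tolist(),"mean",P.mean(0)[:2])
print("bar",tri([A(343,278),B(403,105)]),tri([A(343,342),B(404,163)]))
for p in [A(490,312),A(540,290)]:
  print([tri([p,q]) for q in(B(278,152),B(258,188))])
for n,nm in((A(313,235),'x'),):pass
for nm,p in(("stamp",("scene",(160,400))),("inkb",("scene",(117,333))),("mug",("scene",(440,200))),("book",("scene",(465,260)))): print(nm,onz(*p,0)[:2])
print([onz("scene",p,.03)[:2] for p in((307,408),(347,470),(492,345))])
E
```

```text
box [[0.4555, -0.1414], [0.4797, 0.0009], [0.5755, -0.0172], [0.549, -0.1576]] mean [ 0.5149 -0.0788]
box [[0.5448, -0.1583], [0.4508, -0.1414], [0.4747, 0.0033], [0.5687, -0.0138]] mean [ 0.5097 -0.0776]
post [[0.7139, -0.0466], [0.736, -0.0448], [0.7348, -0.0156], [0.7141, -0.0196]] mean [ 0.7247 -0.0317]
post [[0.7333, -0.0183], [0.7352, -0.0431], [0.7135, -0.0469], [0.7077, -0.0209]] mean [ 0.7224 -0.0323]
plate [[0.7085, -0.0604], [0.7739, -0.0563], [0.7714, -0.0026]] mean [ 0.7513 -0.0398]
plate [[0.7695, -0.003], [0.7028, -0.0053]] mean [ 0.7361 -0.0041]
gate [[0.6533, -0.048], [0.6574, -0.0222]] mean [ 0.6553 -0.0351]
gate [[0.6578, -0.0533], [0.6541, -0.0259]] mean [ 0.6559 -0.0396]
bar [ 0.6092 -0.094   0.0541] [ 0.6084 -0.093   0.0159]
[array([ 0.6558, -0.0504,  0.0402]), array([ 0.6534, -0.0382,  0.0291])]
[array([ 0.658 , -0.0362,  0.0485]), array([ 0.6556, -0.0238,  0.0375])]
stamp [ 0.6357 -0.4199]
inkb [ 0.452  -0.4125]
mug [0.5668 0.4369]
book [0.7598 0.2671]
[array([ 0.8203, -0.2641]), array([ 0.9294, -0.2859]), array([0.9444, 0.0631])]
```

Request:
step_arm --steps '[{"slide": [0.036,-0.03,0],"angular": [0,0,0],"fingers": 1},{"slide": [0.036,-0.03,0],"angular": [0,0,0],"fingers": 1},{"slide": [0.036,-0.03,0],"angular": [0,0,0],"fingers": 1},{"slide": [0.036,-0.03,0],"angular": [0,0,0],"fingers": 1},{"slide": [0.036,-0.03,0],"angular": [0,0,0],"fingers": 1}]'

```text
time: 0.72
tool_pos: [0.2974, -0.4675, 0.2053]
tcp_rot: [[0.973, 0.232, -0.0], [0.232, -0.973, 0.0], [-0.0, -0.0, -1.0]]
wrist_force: [0.2, 0.1, 1.0]
opening: 1.0
finger_force: 0.0
```

Request:
step_arm --steps '[{"slide": [0.036,-0.03,0],"angular": [0,0,0],"fingers": 1},{"slide": [0.036,-0.03,0],"angular": [0,0,0],"fingers": 1},{"slide": [0.036,-0.03,0],"angular": [0,0,0],"fingers": 1},{"slide": [0.036,-0.03,0],"angular": [0,0,0],"fingers": 1},{"slide": [0.036,-0.03,0],"angular": [0,0,0],"fingers": 1}]'

```text
time: 1.35
tool_pos: [0.4377, -0.28, 0.2054]
tcp_rot: [[0.973, 0.232, -0.0], [0.232, -0.973, 0.0], [-0.0, -0.0, -1.0]]
wrist_force: [0.2, -1.0, 0.4]
opening: 0.998
finger_force: 0.0
```

Request:
step_arm --steps '[{"slide": [0.036,-0.03,0],"angular": [0,0,0],"fingers": 0.6},{"slide": [0.036,-0.03,0],"angular": [0,0,0],"fingers": 0.6},{"slide": [0.036,-0.03,0],"angular": [0,0,0],"fingers": 0.6},{"slide": [0.036,-0.03,0],"angular": [0,0,0],"fingers": 0.6},{"slide": [0.036,-0.03,0],"angular": [0,0,0],"fingers": 0.6}]'

```text
time: 1.98
tool_pos: [0.5781, -0.0925, 0.2053]
tcp_rot: [[0.973, 0.231, -0.0], [0.231, -0.973, 0.0], [-0.0, -0.0, -1.0]]
wrist_force: [0.2, -0.6, 0.6]
opening: 0.6
finger_force: 0.0
```

Request:
step_arm --steps '[{"slide": [0,0,0],"angular": [0,0,7.7],"fingers": 0.6},{"slide": [0,0,0],"angular": [0,0,7.7],"fingers": 0.6},{"slide": [0,0,0],"angular": [0,0,7.7],"fingers": 0.6},{"slide": [0,0,0],"angular": [0,0,0],"fingers": 0.6},{"slide": [0,0,0],"angular": [0,0,0],"fingers": 0.6}]'

```text
time: 2.6
tool_pos: [0.5773, -0.0937, 0.2054]
tcp_rot: [[0.986, -0.165, -0.0], [-0.165, -0.986, 0.0], [-0.0, -0.0, -1.0]]
wrist_force: [0.3, -0.3, 0.2]
opening: 0.605
finger_force: 0.0
```

```bash
python3 - <<'E'
from h import *
s=state();ci=camera_info("wrist");cv2.imwrite("pics/w1.png",snapshot("wrist")[:,:,::-1])
import json;json.dump({k:np.array(v).tolist() for k,v in ci.items()},open("w1.json","w"))
print(s["time"],s["tool_pos"],np.round(s["tcp_rot"],3).tolist(),s["wrist_force"],s["opening"],s["qpos"])
E
```

```text
2.6 [ 0.57733907 -0.09369713  0.20539286] [[0.986, -0.165, -0.0], [-0.165, -0.986, 0.0], [-0.0, -0.0, -1.0]] [ 0.27281338 -0.28503988  0.1686269 ] 0.6046501108235713 [ 0.24532314  0.29189239 -0.2364264   1.79994346  0.07731377  1.05894549
 -1.75635118]
```

View pics/w1.png

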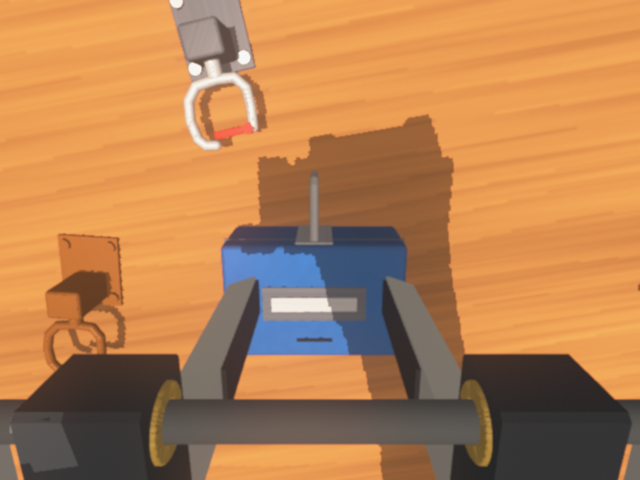

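The wrist view shows the box's loop leg running straight up from (314,240) to the bar at (314,176). The grey hook's red gate runs from (254,128), the pivot, to (217,134), with the nose at (212,146).

```bash
python3 - <<'E'
from h import *
import json
np.set_printoptions(precision=4,suppress=True)
ci=json.load(open("w1.json"))
f=lambda p,z:onz("wrist",p,z,ci)[:2]
print("bar",f((314,176),.0575),"leg root",f((314,238),.0575))
print("gate pivot/nose",f((254,129),.0395),f((217,134),.0395))
print("box top far corners",f((236,246),.065),f((401,246),.065),"near",f((223,353),.065),f((406,353),.065))
print("post top",[f(p,.052) for p in((179,24),(214,18),(224,58),(190,62))])
print("plate near corners",f((192,78),.004),f((255,66),.004),"hole tips")
E
```

```text
bar [ 0.6113 -0.0945] leg root [ 0.5621 -0.086 ]
gate pivot/nose [ 0.6532 -0.0533] [ 0.6542 -0.0236]
box top far corners [ 0.568  -0.0246] [ 0.5464 -0.1532] near [0.4762 0.0073] [ 0.4504 -0.1466]
post top [array([ 0.7333, -0.0177]), array([ 0.733 , -0.0432]), array([ 0.7061, -0.0442]), array([ 0.7075, -0.0191])]
plate near corners [ 0.7023 -0.0049] [ 0.7027 -0.0593] hole tips
```

Request:
step_arm --steps '[{"slide": [0,-0.005,0.03],"angular": [0,0,0],"fingers": 0.4},{"slide": [0,0,0.03],"angular": [0,0,0],"fingers": 0.4},{"slide": [0,0,0.03],"angular": [0,0,0],"fingers": 0.4},{"slide": [0,0,0.03],"angular": [0,0,0],"fingers": 0.4},{"slide": [0,0,0.02],"angular": [0,0,0],"fingers": 0.4}]'

```text
time: 3.28
tool_pos: [0.5778, -0.0888, 0.0641]
tcp_rot: [[0.986, -0.167, -0.001], [-0.167, -0.986, 0.0], [-0.001, -0.0, -1.0]]
wrist_force: [1.0, 0.5, -0.4]
opening: 0.402
finger_force: 0.0
```

Request:
step_arm --steps '[{"slide": [0,0,0.01],"angular": [0,0,0],"fingers": 0.4},{"slide": [0,0,0.01],"angular": [0,0,0],"fingers": 0.4},{"slide": [0,0,0.01],"angular": [0,0,0],"fingers": 0.4},{"slide": [0,0,0],"angular": [0,0,0],"fingers": 0.2},{"slide": [0,0,0],"angular": [0,0,0],"fingers": 0.2}]'

```text
time: 3.9
tool_pos: [0.5786, -0.0888, 0.0359]
tcp_rot: [[0.986, -0.169, 0.001], [-0.169, -0.986, 0.0], [0.0, -0.0, -1.0]]
wrist_force: [0.6, -0.3, -0.1]
opening: 0.227
finger_force: 0.0
```

Request:
step_arm --steps '[{"slide": [0,0,0],"angular": [0,0,0],"fingers": 0.1},{"slide": [0,0,0],"angular": [0,0,0],"fingers": 0.05},{"slide": [0,0,0],"angular": [0,0,0],"fingers": 0},{"slide": [0,0,0],"angular": [0,0,0],"fingers": 0},{"slide": [0,0,0],"angular": [0,0,0],"fingers": 0}]' --force 40

```text
time: 4.53
tool_pos: [0.5786, -0.0888, 0.0359]
tcp_rot: [[0.986, -0.169, 0.001], [-0.169, -0.986, 0.0], [0.001, -0.0, -1.0]]
wrist_force: [-0.5, -0.2, 6.4]
opening: 0.057
finger_force: 40.0
```

Request:
step_arm --steps '[{"slide": [0,0,0],"angular": [0,0,0],"fingers": 0.2},{"slide": [0,0,0],"angular": [0,0,0],"fingers": 0.2},{"slide": [0,0,-0.004],"angular": [0,0,0],"fingers": 0.2},{"slide": [0,0,-0.005],"angular": [0,0,0],"fingers": 0.2},{"slide": [0,0,0],"angular": [0,0,0],"fingers": 0.2}]'

```text
time: 5.15
tool_pos: [0.5786, -0.0889, 0.0451]
tcp_rot: [[0.986, -0.169, 0.001], [-0.169, -0.986, -0.0], [0.001, -0.0, -1.0]]
wrist_force: [-0.1, -0.2, -0.5]
opening: 0.197
finger_force: 0.0
```

Request:
step_arm --steps '[{"slide": [0,0,0],"angular": [0,0,0],"fingers": 0.1},{"slide": [0,0,0],"angular": [0,0,0],"fingers": 0.05},{"slide": [0,0,0],"angular": [0,0,0],"fingers": 0},{"slide": [0,0,0],"angular": [0,0,0],"fingers": 0},{"slide": [0,0,0],"angular": [0,0,0],"fingers": 0}]'

```text
time: 5.78
tool_pos: [0.5782, -0.0888, 0.0444]
tcp_rot: [[0.986, -0.169, -0.0], [-0.169, -0.986, 0.0], [-0.0, -0.0, -1.0]]
wrist_force: [-0.5, -0.1, 0.6]
opening: 0.058
finger_force: 40.0
```

Request:
step_arm --steps '[{"slide": [0.0005,-0.005,0],"angular": [0,0,-1.1],"fingers": 0},{"slide": [0.0005,-0.005,0],"angular": [0,0,-1.1],"fingers": 0},{"slide": [0.0005,-0.005,0],"angular": [0,0,-1.2],"fingers": 0},{"slide": [0.0005,-0.005,0],"angular": [0,0,-1.2],"fingers": 0},{"slide": [0.001,-0.005,0],"angular": [0,0,-1.2],"fingers": 0}]' --force 60

```text
time: 6.4
tool_pos: [0.5844, -0.064, 0.0444]
tcp_rot: [[0.998, -0.067, -0.0], [-0.067, -0.998, 0.0], [-0.0, -0.0, -1.0]]
wrist_force: [-1.8, -3.0, -1.2]
opening: 0.055
finger_force: 60.1
```

Request:
step_arm --steps '[{"slide": [0.001,-0.005,0],"angular": [0,0,-1.2],"fingers": 0},{"slide": [0.001,-0.005,0],"angular": [0,0,-1.2],"fingers": 0},{"slide": [0.001,-0.005,0],"angular": [0,0,-1.2],"fingers": 0},{"slide": [0.001,-0.005,0],"angular": [0,0,-1.2],"fingers": 0},{"slide": [0.001,-0.005,0],"angular": [0,0,-1.1],"fingers": 0}]'

```text
time: 7.02
tool_pos: [0.5902, -0.0392, 0.0445]
tcp_rot: [[0.999, 0.036, 0.0], [0.036, -0.999, 0.0], [0.0, -0.0, -1.0]]
wrist_force: [-0.5, -1.7, -2.4]
opening: 0.054
finger_force: 60.1
```

```bash
python3 - <<'E'
from h import *
import json
s=state();ci=camera_info("wrist");im=snapshot("wrist")[:,:,::-1];cv2.imwrite("pics/w2.png",im)
json.dump({k:np.array(v).tolist() for k,v in ci.items()},open("w2.json","w"))
print(s["time"],s["tool_pos"],np.round(s["tcp_rot"],3).tolist(),s["wrist_force"],s["opening"],s["wrist_torque"])
E
```

```text
7.025 [ 0.5902297  -0.03916244  0.04448067] [[0.999, 0.036, 0.0], [0.036, -0.999, 0.0], [0.0, -0.0, -1.0]] [-0.54560885 -1.72606367 -2.41738979] 0.05370478540002772 [-0.47912317  0.07477457  0.13508318]
```

View pics/w2.png

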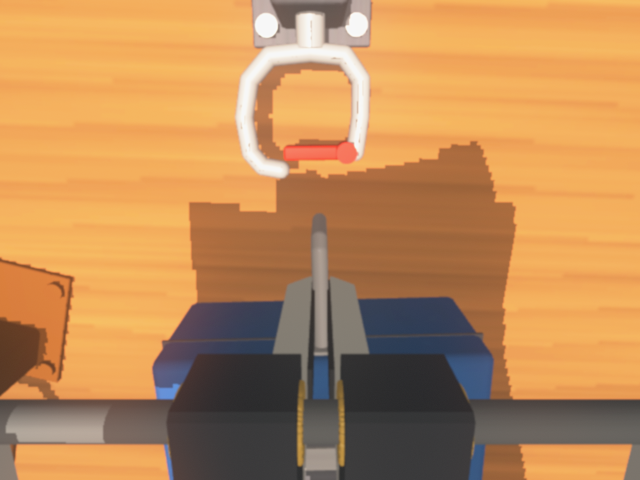

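The wrist view shows the box squared up in front of the hook. The bar's top is at (319,217), the gate's pivot ball at (347,152), its free end at (286,153) and the nose tip at (285,171).

```bash
python3 - <<'E'
from h import *
import json
ci=json.load(open("w2.json"));f=lambda p,z:np.round(onz("wrist",p,z,ci)[:2],4)
print("bar",f((319,214),.0575),"leg",f((321,345),.0575),"pivot/end",f((347,152),.0395),f((286,153),.0395),"plate edge",f((254,47),.004),f((370,45),.004),"stem",f((296,46),.034),f((325,44),.034),"hook sides",f((237,105),.034),f((370,100),.034))
E
```

```text
bar [ 0.632 -0.037] leg [ 0.5729 -0.04  ] pivot/end [ 0.6553 -0.0481] [ 0.6539 -0.0221] plate edge [ 0.6998 -0.0034] [ 0.7027 -0.0587] stem [ 0.6969 -0.0252] [ 0.6981 -0.0371] hook sides [ 6.728e-01 -5.000e-04] [ 0.6769 -0.0571]
```

Request:
step_arm --steps '[{"slide": [0.004,-0.001,0],"angular": [0,0,-0.3],"fingers": 0},{"slide": [0.004,-0.001,0],"angular": [0,0,-0.3],"fingers": 0},{"slide": [0.004,0,0],"angular": [0,0,0],"fingers": 0},{"slide": [0.004,0,0],"angular": [0,0,0],"fingers": 0},{"slide": [0.003,0,0],"angular": [0,0,0],"fingers": 0}]'

```text
time: 7.7
tool_pos: [0.6093, -0.0368, 0.0445]
tcp_rot: [[0.999, 0.045, -0.0], [0.045, -0.999, 0.0], [0.0, -0.0, -1.0]]
wrist_force: [-4.6, -0.5, 0.7]
opening: 0.058
finger_force: 60.0
```

Request:
step_arm --steps '[{"slide": [0.002,0,0],"angular": [0,0,0],"fingers": 0},{"slide": [0.002,0,0],"angular": [0,0,0],"fingers": 0},{"slide": [0.002,0,0],"angular": [0,0,0],"fingers": 0},{"slide": [0.002,0,0],"angular": [0,0,0],"fingers": 0},{"slide": [0.002,0,0],"angular": [0,0,0],"fingers": 0}]'

```text
time: 8.32
tool_pos: [0.619, -0.0363, 0.0445]
tcp_rot: [[0.999, 0.045, -0.0], [0.045, -0.999, 0.0], [-0.0, -0.0, -1.0]]
wrist_force: [-7.6, -0.1, 1.5]
opening: 0.056
finger_force: 60.0
```

Request:
step_arm --steps '[{"slide": [0.002,0,0],"angular": [0,0,0],"fingers": 0},{"slide": [0.002,0,0],"angular": [0,0,0],"fingers": 0},{"slide": [0.002,0,0],"angular": [0,0,0],"fingers": 0},{"slide": [0.002,0,0],"angular": [0,0,0],"fingers": 0},{"slide": [0.002,0,0],"angular": [0,0,0],"fingers": 0}]'

```text
time: 8.95
tool_pos: [0.6277, -0.0359, 0.0442]
tcp_rot: [[0.999, 0.045, -0.003], [0.045, -0.999, -0.0], [-0.003, 0.0, -1.0]]
wrist_force: [-10.3, 0.1, 2.5]
opening: 0.058
finger_force: 60.0
```

Request:
step_arm --steps '[{"slide": [0.002,0,0],"angular": [0,0,0],"fingers": 0},{"slide": [0.002,0,0],"angular": [0,0,0],"fingers": 0},{"slide": [0.002,0,0],"angular": [0,0,0],"fingers": 0},{"slide": [0.001,0,0],"angular": [0,0,0],"fingers": 0},{"slide": [0.001,0,0],"angular": [0,0,0],"fingers": 0}]'

```text
time: 9.57
tool_pos: [0.6356, -0.0351, 0.0441]
tcp_rot: [[0.999, 0.046, -0.003], [0.046, -0.999, 0.0], [-0.003, -0.0, -1.0]]
wrist_force: [-9.5, 2.6, 1.0]
opening: 0.057
finger_force: 60.0
```

```bash
python3 - <<'E'
from h import *
cv2.imwrite("pics/w3.png",snapshot("wrist")[:,:,::-1]);s=state();print(s["wrist_force"],s["wrist_torque"])
E
```

```text
[-8.98755393  1.18218013  0.74096949] [0.42562566 2.27371541 0.05309763]
```

View pics/w3.png

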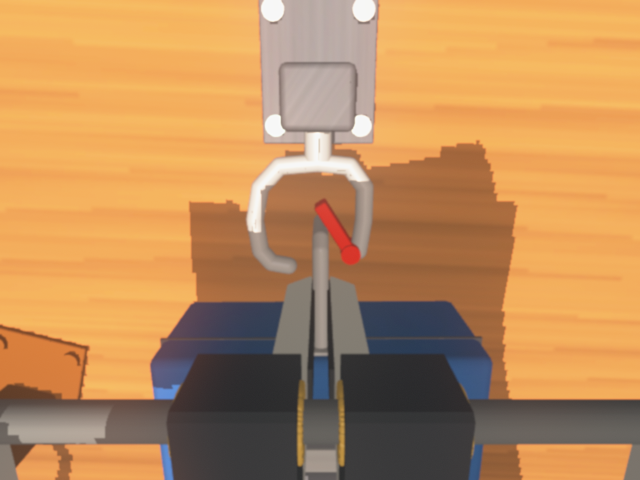

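The view shows the bar (320,215) inside the hook, with the gate swung in to (320,205) and nearly letting go. I'll carry on gently.

Request:
step_arm --steps '[{"slide": [0.002,0,0],"angular": [0,0,0],"fingers": 0},{"slide": [0.002,0,0],"angular": [0,0,0],"fingers": 0},{"slide": [0.002,0,0],"angular": [0,0,0],"fingers": 0},{"slide": [0.001,0,0],"angular": [0,0,0],"fingers": 0},{"slide": [0.001,0,0],"angular": [0,0,0],"fingers": 0}]'

```text
time: 10.25
tool_pos: [0.644, -0.0345, 0.0442]
tcp_rot: [[0.999, 0.046, -0.002], [0.046, -0.999, 0.0], [-0.002, -0.001, -1.0]]
wrist_force: [-7.7, 3.0, 0.7]
opening: 0.055
finger_force: 60.0
```

Request:
step_arm --steps '[{"slide": [0.001,0,0],"angular": [0,0,0],"fingers": 0},{"slide": [0.001,0,0],"angular": [0,0,0],"fingers": 0},{"slide": [0.001,0,0],"angular": [0,0,0],"fingers": 0},{"slide": [0.001,0,0],"angular": [0,0,0],"fingers": 0},{"slide": [0,0,0],"angular": [0,0,0],"fingers": 0}]'

```text
time: 10.88
tool_pos: [0.6483, -0.0343, 0.0443]
tcp_rot: [[0.999, 0.046, -0.001], [0.046, -0.999, 0.001], [-0.001, -0.001, -1.0]]
wrist_force: [-7.1, 2.1, 1.2]
opening: 0.053
finger_force: 60.0
```

```bash
python3 - <<'E'
from h import *
im=snapshot("wrist");h=cv2.cvtColor(im,cv2.COLOR_RGB2HSV);m=((h[...,0]<6)|(h[...,0]>174))&(h[...,1]>180)&(h[...,2]>110);ys,xs=np.nonzero(m[:350,150:]);print(len(xs),xs.min()+150,xs.max()+150,ys.min(),ys.max())
cv2.imwrite("pics/w4.png",im[:,:,::-1]);s=state();print(s["wrist_force"],s["wrist_torque"])
E
```

```text
765 329 359 225 287
[-7.11536657  2.49645161  1.46475821] [0.60420477 1.75882515 0.05244253]
```

Request:
step_arm --steps '[{"slide": [0.001,-0.001,0],"angular": [0,0,0],"fingers": 0},{"slide": [0.0005,-0.001,0],"angular": [0,0,0],"fingers": 0},{"slide": [0.0005,-0.001,0],"angular": [0,0,0],"fingers": 0},{"slide": [0,0,0],"angular": [0,0,0],"fingers": 0},{"slide": [0,0,0],"angular": [0,0,0],"fingers": 0}]'

```text
time: 11.55
tool_pos: [0.6512, -0.0319, 0.0446]
tcp_rot: [[0.999, 0.045, 0.001], [0.045, -0.999, 0.0], [0.001, -0.0, -1.0]]
wrist_force: [0.4, 0.7, -2.9]
opening: 0.054
finger_force: 60.0
```

```bash
python3 - <<'E'
from h import *
im=snapshot("wrist");h=cv2.cvtColor(im,cv2.COLOR_RGB2HSV);m=((h[...,0]<6)|(h[...,0]>174))&(h[...,1]>180)&(h[...,2]>110);ys,xs=np.nonzero(m[:350,150:]);print(len(xs),xs.min()+150,xs.max()+150,ys.min(),ys.max())
cv2.imwrite("pics/w5.png",im[:,:,::-1]);s=state();print(s["wrist_force"],s["wrist_torque"])
E
```

```text
242 300 363 269 294
[-0.19234145  0.28774961 -2.79550538] [-0.02260006  0.00714893  0.08030126]
```

View pics/w5.png

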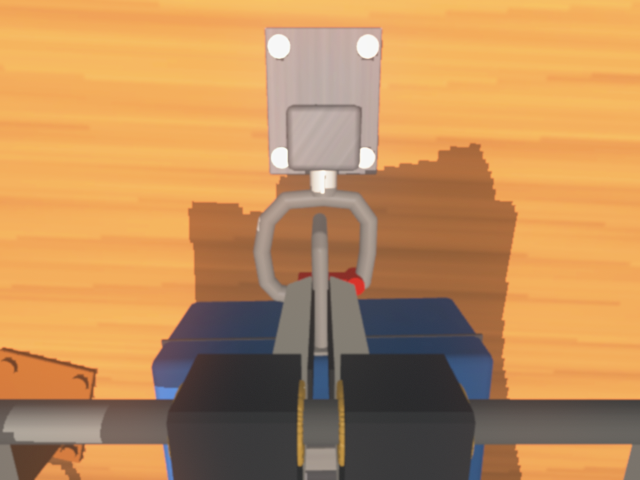

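The view shows the gate shut again (red at (300-363,278)) with the bar (320,220) inside the hook. Next I draw the box gently back.

Request:
step_arm --steps '[{"slide": [-0.003,0,0],"angular": [0,0,0],"fingers": 0},{"slide": [-0.003,0,0],"angular": [0,0,0],"fingers": 0},{"slide": [-0.003,0,0],"angular": [0,0,0],"fingers": 0},{"slide": [-0.003,0,0],"angular": [0,0,0],"fingers": 0},{"slide": [-0.003,0,0],"angular": [0,0,0],"fingers": 0}]'

```text
time: 12.22
tool_pos: [0.6358, -0.0325, 0.0446]
tcp_rot: [[0.999, 0.045, 0.0], [0.045, -0.999, 0.0], [0.0, -0.0, -1.0]]
wrist_force: [3.4, 0.2, -0.9]
opening: 0.056
finger_force: 60.0
```

Request:
step_arm --steps '[{"slide": [-0.001,0,0],"angular": [0,0,0],"fingers": 0},{"slide": [-0.001,0,0],"angular": [0,0,0],"fingers": 0},{"slide": [-0.001,0,0],"angular": [0,0,0],"fingers": 0},{"slide": [-0.001,0,0],"angular": [0,0,0],"fingers": 0},{"slide": [-0.001,0,0],"angular": [0,0,0],"fingers": 0}]'

```text
time: 12.85
tool_pos: [0.6311, -0.0328, 0.0446]
tcp_rot: [[0.999, 0.045, 0.001], [0.045, -0.999, 0.0], [0.001, -0.0, -1.0]]
wrist_force: [6.1, -0.1, -3.0]
opening: 0.056
finger_force: 60.0
```

Request:
step_arm --steps '[{"slide": [-0.001,0,0],"angular": [0,0,0],"fingers": 0},{"slide": [-0.001,0,0],"angular": [0,0,0],"fingers": 0},{"slide": [0,0,0],"angular": [0,0,0],"fingers": 0},{"slide": [0,0,0],"angular": [0,0,0],"fingers": 0},{"slide": [0,0,0],"angular": [0,0,0],"fingers": 0}]'

```text
time: 13.48
tool_pos: [0.6307, -0.0328, 0.0451]
tcp_rot: [[0.999, 0.045, 0.004], [0.045, -0.999, 0.0], [0.004, -0.0, -1.0]]
wrist_force: [11.6, -0.2, -4.1]
opening: 0.052
finger_force: 60.0
```

Request:
step_arm --steps '[{"slide": [-0.001,0,0],"angular": [0,0,0],"fingers": 0},{"slide": [0,0,0],"angular": [0,0,0],"fingers": 0},{"slide": [0,0,0],"angular": [0,0,0],"fingers": 0},{"slide": [0,0,0],"angular": [0,0,0],"fingers": 0},{"slide": [0,0,0],"angular": [0,0,0],"fingers": 0}]'

```text
time: 14.1
tool_pos: [0.6306, -0.0328, 0.0452]
tcp_rot: [[0.999, 0.045, 0.005], [0.045, -0.999, 0.001], [0.005, -0.0, -1.0]]
wrist_force: [17.2, 0.6, -7.2]
opening: 0.056
finger_force: 60.0
```

```bash
python3 - <<'E'
from h import *
im=snapshot("wrist")
cv2.imwrite("pics/w6.png",im[120:360,180:480,::-1])
E
```

```text
(no output)
```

View pics/w6.png

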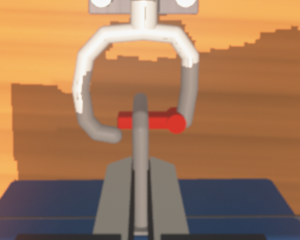

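The crop shows the bar (140,100) up against the inside of the closed gate (118-185,121), and it holds at 17 N. I'll ease off, release and retreat.

Request:
step_arm --steps '[{"slide": [0.001,0,0],"angular": [0,0,0],"fingers": 0},{"slide": [0.001,0,0],"angular": [0,0,0],"fingers": 0},{"slide": [0,0,0],"angular": [0,0,0],"fingers": 0},{"slide": [0,0,0],"angular": [0,0,0],"fingers": 0.1},{"slide": [0,0,0],"angular": [0,0,0],"fingers": 0.25}]'

```text
time: 14.78
tool_pos: [0.6292, -0.0329, 0.0443]
tcp_rot: [[0.999, 0.045, -0.001], [0.045, -0.999, -0.0], [-0.001, -0.0, -1.0]]
wrist_force: [-0.4, 0.4, -0.8]
opening: 0.173
finger_force: 0.0
```

Request:
step_arm --steps '[{"slide": [0,0,0],"angular": [0,0,0],"fingers": 0.3},{"slide": [0,0,0],"angular": [0,0,0],"fingers": 0.3},{"slide": [0,0,-0.01],"angular": [0,0,0],"fingers": 0.3},{"slide": [0,0,-0.015],"angular": [0,0,0],"fingers": 0.3},{"slide": [0,0,-0.02],"angular": [0,0,0],"fingers": 0.3}]'

```text
time: 15.4
tool_pos: [0.6299, -0.0328, 0.091]
tcp_rot: [[0.999, 0.045, 0.0], [0.045, -0.999, 0.0], [0.0, -0.0, -1.0]]
wrist_force: [1.2, -1.1, 1.1]
opening: 0.299
finger_force: 0.0
```

Request:
step_arm --steps '[{"slide": [0,0,-0.03],"angular": [0,0,0],"fingers": 0.3},{"slide": [0,0,-0.03],"angular": [0,0,0],"fingers": 0.3},{"slide": [0,0,-0.03],"angular": [0,0,0],"fingers": 0.3},{"slide": [0,0,-0.02],"angular": [0,0,0],"fingers": 0.3},{"slide": [0,0,0],"angular": [0,0,0],"fingers": 0.3}]'

```text
time: 16.02
tool_pos: [0.6307, -0.0328, 0.2015]
tcp_rot: [[0.999, 0.045, 0.003], [0.045, -0.999, -0.0], [0.003, 0.0, -1.0]]
wrist_force: [0.1, 0.1, -0.6]
opening: 0.299
finger_force: 0.0
```

```bash
python3 - <<'E'
from h import *
cv2.imwrite("pics/w7.png",snapshot("wrist")[100:420,120:520,::-1]);s=state();print(s["wrist_force"],s["tool_pos"])
E
```

```text
[-0.55124775 -0.31902597 -0.08937995] [ 0.63001942 -0.03287682  0.20005891]
```

View pics/w7.png

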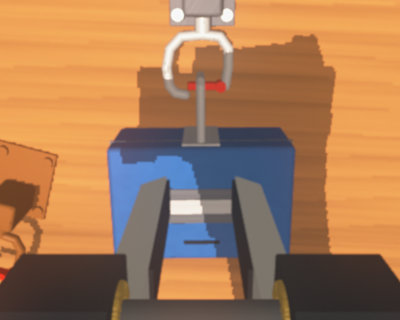

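The view shows the loop bar (200,75) inside the hook, the gate closed at (190-222,87), the box flat and the gripper clear.

```bash
python3 -c "
from cell import *
print(job_done())"
```

```text
the job is handed in; nothing more can be done
None
```

The cash box is hooked: the gate snapped shut behind the loop, it held a gentle 17 N pull back, the gripper was clear of everything when I handed the job in, and I saw no contact with anything else on the counter.

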